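# Free the dosing unit's backup battery

### The job

Take the flat backup battery out of its cradle: swing the hinged hold-down bar up by its red handle until it stands upright or leans back past upright, and leave it open. Then slide the battery, without lifting or tipping it, out of the channel's open end until it is completely clear of the channel rails and lies wholly on the yellow pad, roughly straight. Leave the two bottles and the jar standing where they are.

Things in the scene. Friction and masses are not known exactly. Their poses are not given: they have to be found in the camera images.
- cradle: Fixed aluminium battery cradle; origin on the table below the channel's centre, z up. The channel runs along its y, open at -y: floor 8 mm up, 76 mm wide, side rails 6 mm thick with tops 26 mm up, y -58 to +64 mm. Its -x side faces the robot, turned up to 0.4 rad either way. The hinge post on the +x side (x 49 to 67, y -74 to -34 mm) is 66 mm high.
- rear_lip (a point): Top middle of the channel's low rear lip, at x 0, y 64.5, z 18 mm in the cradle's frame. The lip is 5 mm thick and only 18 mm above the table, so the battery's rear face can be pushed above it. The cradle ends at y +68 mm; behind it is bare table.
- pad (a point): Centre of the yellow pad's top, at x 0, y -147, z 8 mm in the cradle's frame. The pad is 110 mm (x) by 170 mm (y), fixed to the cradle and level with the channel's floor, in front of its open end.
- bar (a joint): Hinge angle of the hold-down bar, rad: 0 = level across the battery's front end, 1.5 mm above it; 1.57 = upright; stop at 2.2, leaning back. Starts at 0 to 0.1. Stiff hinge (0.16 N m of friction): the bar stays where left; 2 N at the handle moves it. A keeper plate hanging 26 mm below the bar's centre line blocks the battery's front until the bar is raised.
- bar_grip (a point): Centre of the bar's red handle (48 mm along the bar, 20 mm wide along the cradle's y, 14 mm thick), 133 mm from the hinge axis, 24 mm from the bar's tip. At angle 0 it lies at x -75, y -54, z 59 mm in the cradle's frame, outside the rail on the robot's side, with free room below. The steel bar itself is 24 mm wide, 7 mm thick.
- bar_hinge (a point): Point on the bar's hinge axis at x 58, y -54, z 59 mm in the cradle's frame; the axis is parallel to the cradle's y; opening (a positive turn about +y) lifts the handle up and over towards the cradle's +x.
- battery: Loose battery pack, dark with blue sides and a white label on top, 70 mm (x) by 110 mm (y, along the channel) by 46 mm high, 0.4 to 0.85 kg; origin at the centre of its underside. Two terminals 14 mm across and 6 mm high on top near its rear (+y) end, red and black. It starts on the channel's floor, axes along the cradle's, centred within 4 mm of the cradle's origin.
- additive_a: Bystander: clear bottle with red label, 54 mm across, 130 mm high, on the far (+x) side of the pad; origin at the centre of its underside.
- additive_b: Bystander: white bottle with blue label, 54 mm across, 130 mm high, on the far (+x) side of the channel's rear; origin at the centre of its underside. The two bottles may have changed places.
- test_jar: Bystander: glass jar with green label and orange cap, 48 mm across, 55 mm high, on the robot's side of the pad; origin at the centre of its underside.
There are look-alikes about, which are no part of the job. Leave any orange look-alike of the battery alone.

How it is judged:
On the way, in this order (a step that is already met when the one before it is completed fails the run):
1. the hold-down bar is swung up (over 75 degrees) (value of joint bar above 1.3 rad), for 0.2 s.
2. the battery is out of the channel (y of battery in the frame of cradle below -0.112 m), for 0.2 s.
At the end, for the whole second after the job is handed in: Bar open more than 1.3 rad; battery at rest flat on the yellow pad, its centre 112 to 179 mm from the channel's centre towards the open end, within 25 mm of the centre line, turned under 0.35 rad from the channel; bottles and jar standing within 30 mm of their starts (value of joint bar above 1.3 rad and y of battery in the frame of cradle between -0.179 and -0.112 m and x of battery in the frame of cradle between -0.025 and 0.025 m and z of battery in the frame of cradle between 0.004 and 0.012 m and angle between battery's own z axis and vertical below 0.08 rad and angle between the y axis of battery and the y axis of cradle, either way round below 0.35 rad and linear speed of battery below 0.02 m/s and distance of each of additive_a, additive_b, test_jar from where it was at the start of the episode below 0.03 m and angle between each of additive_a, additive_b, test_jar's own z axis and vertical below 0.3 rad); the robot touches nothing.
It fails at once if the battery is lifted more than 15 mm off the cradle's floor (z of battery in the frame of cradle above 0.023 m).
It fails at once if the battery is tipped more than 20 degrees (angle between battery's own z axis and vertical above 0.35 rad).
It fails at once if a bottle or the jar is shifted more than 30 mm or tipped over (distance of any of additive_a, additive_b, test_jar from where it was at the start of the episode above 0.03 m or angle between any of additive_a, additive_b, test_jar's own z axis and vertical above 0.3 rad).
It also fails if it takes over 54 s, if anything falls off the work surface, if the arm or the gripper's body presses on something with over 40 N, if the wrist force passes 120 N, or if a joint passes its speed limit or range.

### The arm

A 7-joint arm with a two-finger parallel gripper is mounted at the origin on the work surface. World frame = base frame: x ahead of the robot, y to its left, z up, the work surface at z = 0. Lengths are in m, angles in rad, forces in N, time in s.
With the tool pointing down it reaches from about 0.4 to 0.9 m from the base axis. Payload 5.6 kg.
Tool frame: the origin (TCP) lies midway between the tips of the shut fingers; the grasp point (between the pads) lies 19 mm behind it; z points along the fingers, y is the line along which they close (so a half turn about z gives the same grasp; the last joint's range is limited). The gripper opens to 92 mm and grips with 3 to 60 N. Pads are 20 mm wide; open, the fingers measure 128 mm over their backs; the gripper's body (75 mm by 189 mm) begins 69 mm behind the grasp point.
Start: joints at [-1.288, 0.468, -0.012, 1.603, 0.006, 1.071, -0.056], TCP at [0.208, 0.616, 0.215] pointing down, gripper open.
Joint ranges: [-2.53, 2.53], [-0.31, 2.02], [-1.57, 1.55], [0.28, 2.44], [-1.29, 4.43], [0.15, 1.84], [-2.92, 2.92]. Speed limits (rad/s): [2.57, 2.57, 3.14, 3.14, 3.14, 3.14, 3.14].

### API

Orientations are given as a 3x3 rotation matrix whose columns are the frame's x, y, z axes.
In Python, from station import env, effector, solver, viewer, workorder, search_frame, tip_of gives the robot as it stands. Calls block until the motion is done:
- env.reach(position, orientation): joint-space move of the TCP to a pose.
- env.movel(position, frame=None, rate=0.15): straight line of the TCP; frame=None keeps the orientation; rate is the mean speed in m/s.
- env.goto_joints(angles): joint-space move.
- effector.release() and effector.grasp(squeeze=None): open the fingers fully, or close them until they stop; squeeze is the grip in N (None keeps the last).
- env.pause(seconds).
- solver.inverse_kinematics(position, orientation): joint angles nearest the present ones, or None.
- env.sense(): the state.
- viewer.read_camera(name): name is "scene" or "top" or "wrist"; returns (picture, depth): 420x560x3 uint8, red, green, blue; 420x560 float32, m along the optical axis (not along the pixel's ray), 0 where there is no reading.
- viewer.camera_info(name): a dict with "intrinsics" (3x3 intrinsics, pixels), "eye" and "rotation" of the camera in the world; the wrist camera has in their place "T_tool_cam" (4x4, takes a point from camera to tool coordinates, whose origin is the TCP and whose axes are the flange's). Camera axes: x right, y up, looking along -z (the intrinsics and any distortion apply to the point x, -y, -z); pixel columns grow to the right and rows downward; lengths in m; the calibration is good to about 2 mm. The wrist camera is an equidistant fisheye: a pixel r from the principal point sees the ray r / f radians off the axis. A picture is of the moment at which its call begins: read the wrist's pose just before it. camera_info takes no time and is no camera call.
A pose or a line that the arm cannot do raises env.PlanningError and nothing moves.
- workorder.finish_job(): hands the job in; it is judged then, once.
Trained networks look in the newest picture that a camera, given by its name, has taken for a name from the list of things; names that differ only in an ending like _2 or _b are one class to them, and where a whole thing is asked for, a point or a joint stands for the part that bears it (a point fixed in the world has none). Each returns a list of dicts, best first, with "score" (0 to 1); they miss things now and then, are a little off and sometimes report something else, mostly with a low value. They report only what shows in the picture. A call takes as long as a camera call. They do not tell look-alikes from the thing itself.
- search_frame(camera, name): "at" ([x, y, z] in m, in world coordinates, good to about 4 mm: the middle of the surface that is visible of it).
- tip_of(camera, name): "at" ([x, y, z] in m, in world coordinates, good to about 4 mm: a listed point, or the origin of a listed thing).
The state is a dict: "t": time; "joint_positions": joint angles; "joint_velocities": joint speeds; "tau": joint torques, N m; "ee_pos": TCP position; "tcp_rot": TCP orientation; "wrist_force": force on the tool from outside, world axes, zero at the start; "moment": the same for the moment, N m; "gripper_width": finger opening in m; "grasp_force": force on a finger pad.
Only numpy, scipy, OpenCV 4.12 (cv2) and the standard library are available. Lean on these libraries where they do the work, as an engineer would, in place of code of your own. Each camera call takes 0.05 s, during which the arm holds its last target. There are 200 camera calls.

## Working session

There is one attempt and no reset: what is moved stays moved. The work goes in short steps, each a Python script; the robot and the scene stay as the last script left them, time stands still between calls to the robot, and variables do not carry over. Pictures are saved under pics/ and viewed, at most 10 in all, crops included, and the job is handed in when it is done.

```bash
ls; mkdir -p pics; python3 - <<'E'
from station import env, effector, solver, viewer, workorder, search_frame, tip_of
import cv2,numpy as np
ims=[]
for c in ["scene","top"]:
    p,d=viewer.read_camera(c); cv2.imwrite(f"pics/{c}0.png",p[:,:,::-1])
    for n in ["cradle","rear_lip","pad","bar_grip","bar_hinge","battery","additive_a","additive_b","test_jar"]:
        print(c,n,[(np.round(r["at"],3).tolist(),round(r["score"],2)) for r in tip_of(c,n)[:3]])
    i=viewer.camera_info(c); print(i)
s=env.sense();print(s["t"],s["ee_pos"],s["tcp_rot"])
E
```

```text
pics
scene cradle [([0.532, 0.036, 0.004], 0.89), ([0.703, 0.092, -0.002], 0.55)]
scene rear_lip [([0.542, 0.096, 0.017], 0.62)]
scene pad [([0.527, -0.111, 0.009], 0.89), ([0.536, 0.038, 0.002], 0.68), ([0.542, 0.035, 0.007], 0.42)]
scene bar_grip []
scene bar_hinge [([0.586, -0.027, 0.06], 0.88)]
scene battery [([0.468, 0.239, -0.0], 0.58), ([0.539, 0.032, 0.008], 0.56), ([0.65, -0.174, 0.001], 0.53)]
scene additive_a [([0.704, 0.09, -0.003], 0.88), ([0.648, -0.176, -0.002], 0.66), ([0.544, 0.099, 0.02], 0.62)]
scene additive_b [([0.704, 0.09, -0.003], 0.88), ([0.648, -0.176, -0.002], 0.66), ([0.544, 0.099, 0.02], 0.62)]
scene test_jar [([0.372, -0.184, 0.0], 0.96)]
{'intrinsics': array([[459.20501138,   0.        , 277.68841032],
       [  0.        , 459.20501138, 218.35470341],
       [  0.        ,   0.        ,   1.        ]]), 'eye': array([1.02246288, 0.52406284, 0.53429347]), 'rotation': array([[-0.74448646, -0.38388395,  0.54623532],
       [ 0.66741343, -0.40672921,  0.62380339],
       [-0.01729825,  0.82897796,  0.55901369]])}
top cradle []
top rear_lip [([0.542, 0.099,
[... 358 characters left out ...]
3)]
top additive_b [([0.654, -0.176, -0.006], 0.98), ([0.707, 0.098, -0.0], 0.83)]
top test_jar [([0.374, -0.188, -0.0], 0.69)]
{'intrinsics': array([[538.53455394,   0.        , 267.80971083],
       [  0.        , 538.53455394, 203.48494375],
       [  0.        ,   0.        ,   1.        ]]), 'eye': array([0.47443914, 0.02740207, 1.04834555]), 'rotation': array([[ 0.00771285,  0.9933242 , -0.11509798],
       [-0.99996407,  0.00725659, -0.00438257],
       [-0.00351809,  0.11512765,  0.99334448]])}
1.0 [0.20810042 0.61580228 0.21462359] [[-9.47370411e-01  3.20139497e-01  7.59901332e-05]
 [ 3.20139501e-01  9.47370413e-01  3.55518405e-05]
 [-6.06092555e-05  5.80082051e-05 -9.99999996e-01]]
```

View pics/top0.png

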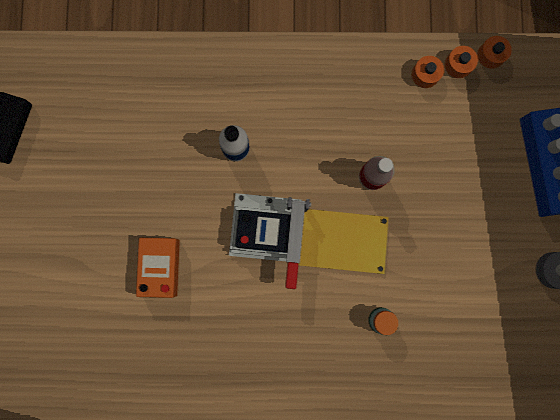

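View pics/scene0.png

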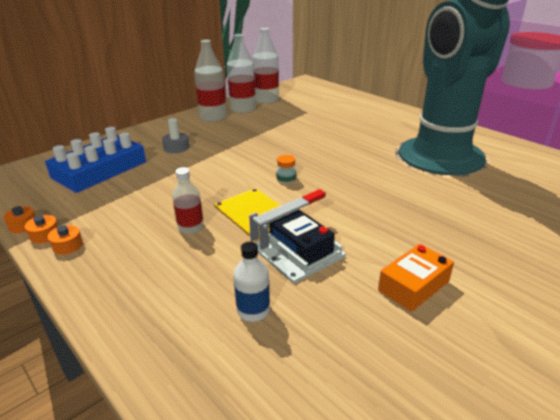

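The top view shows the dark, blue-sided battery in the cradle at (268,232). The orange look-alike is loose at (158,268), so the dark one is meant. The red handle is at (292,275), the pad at (345,240), the jar at (383,321), and the bottles at (235,143) and (376,172). I'll go above the handle and look from close by.

```bash
cat > h.py <<'E'
from station import env, effector, solver, viewer, workorder, search_frame, tip_of
import cv2,numpy as np
lip=np.array([.542,.0975]);pad=np.array([.524,-.1125])
Y=(lip-pad)/np.linalg.norm(lip-pad); X=np.array([Y[1],-Y[0]])
O=(lip-.0645*Y+pad+.147*Y)/2
R=np.array([[-X[0],Y[0],0],[-X[1],Y[1],0],[0,0,-1.]])
def W(x,y,z): return np.r_[O+x*X+y*Y,z]
def C(p): d=np.asarray(p)[:2]-O; return np.round([d@X,d@Y,p[2]],4)
def st():
    s=env.sense(); print(round(s["t"],2),C(s["ee_pos"]),np.round(s["wrist_force"],1),round(s["gripper_width"],4),round(s["grasp_force"],1))
E
python3 - <<'E'
from h import *
effector.release()
env.reach(W(-.075,-.054,.16),R); st()
p,d=viewer.read_camera("wrist"); cv2.imwrite("pics/w1.png",p[:,:,::-1])
for n in ["rear_lip","pad","bar_grip","bar_hinge","battery"]:
    print(n,[(C(r["at"]),round(r["score"],2)) for r in tip_of("wrist",n)[:2]])
p,d=viewer.read_camera("top"); c=cv2.resize(p[170:330,200:420],None,fx=3.5,fy=3.5,interpolation=cv2.INTER_CUBIC); cv2.imwrite("pics/topc.png",c[:,:,::-1])
E
```

```text
3.63 [-0.0748 -0.0532  0.16  ] [-0.5 -0.5 -0. ] 0.0919 0.0
rear_lip []
pad [(array([-0.0014, -0.1475,  0.0078]), 0.59)]
bar_grip []
bar_hinge [(array([ 0.0568, -0.0489,  0.0583]), 0.71)]
battery [(array([0.0055, 0.0005, 0.0079]), 0.83), (array([-0.0871,  0.2003,  0.0028]), 0.78)]
```

View pics/w1.png

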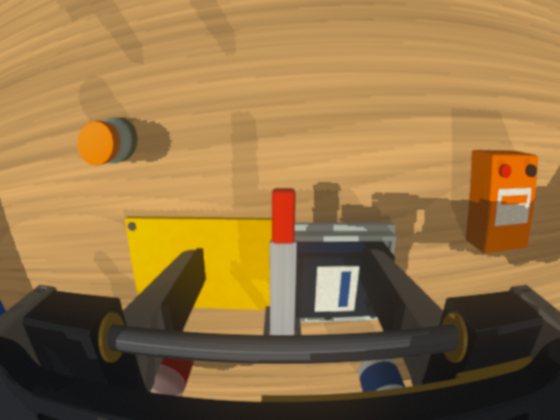

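The wrist view shows the red handle at (284,215), midway between the fingers. The dark battery with the white label, at (335,288), is in the cradle. The orange look-alike at (505,200) is well away. I'll check the handle by its depth points from this view, then grasp it.

```bash
python3 - <<'E'
from h import *
s=env.sense(); p,d=viewer.read_camera("wrist"); i=viewer.camera_info("wrist"); K=i["intrinsics"];T=i["T_tool_cam"]
P=p.astype(int); m=(P[...,0]>130)&(P[...,1]<70)&(P[...,2]<70)&(d>0); m[:, :240]=0; m[:,330:]=0; m[260:]=0
v,u=np.nonzero(m); z=d[m]
x=(u-K[0,2])/K[0,0]; y=(v-K[1,2])/K[1,1]; r=np.hypot(x,y); k=np.tan(r)/r
pc=np.c_[x*k*z,-y*k*z,-z,np.ones_like(z)]
w=(pc@T.T)[:,:3]@s["tcp_rot"].T+s["ee_pos"]
c=np.array([C(q) for q in w]); print(len(c),np.percentile(c,[3,50,97],axis=0))
E
```

```text
1133 [[-0.098    -0.0609    0.0645  ]
 [-0.0773   -0.0523    0.0664  ]
 [-0.0546   -0.044     0.067704]]
```

```bash
python3 - <<'E'
from h import *
y=-.0525
env.movel(W(-.075,y,.041),R,rate=.12)
effector.grasp(squeeze=14); st()
s=env.sense(); g=s["ee_pos"].copy(); c=C(g)
r=.133; a0=np.arcsin((c[2]+.019-.059)/r)
# hinge from grasp point
hx=c[0]+r*np.cos(a0)
for a in np.linspace(a0,1.9,13)[1:]:
    env.movel(W(hx-r*np.cos(a),c[1],.059-.019+r*np.sin(a)),R,rate=.1); 
    s=env.sense()
    if np.linalg.norm(s["wrist_force"])>25: print("force",a,s["wrist_force"])
st()
p,d=viewer.read_camera("scene"); cv2.imwrite("pics/s2.png",p[:,:,::-1])
E
```

```text
6.26 [-0.075  -0.0528  0.041 ] [-0.7 -0.9  0.1] 0.0197 14.0
10.56 [ 0.1024 -0.054   0.1661] [ 2.2 -6.5  1.7] 0.0201 14.0
```

View pics/s2.png

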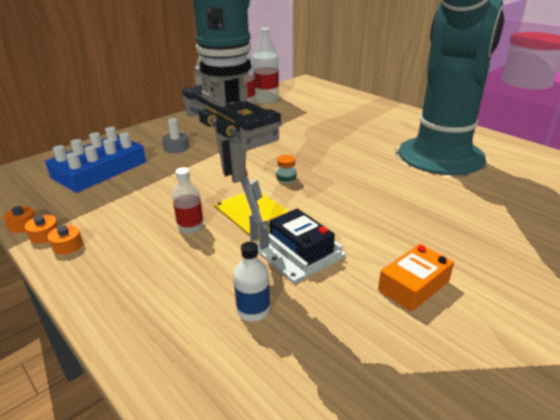

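The scene view shows the bar leaning back at (250,210), held by the fingers. I'll release it, back off upward and go behind the battery.

```bash
python3 - <<'E'
from h import *
effector.release()
q=env.sense()["ee_pos"]; env.movel([q[0],q[1],.25],rate=.15)
effector.grasp(squeeze=10)
env.reach(W(0,.125,.20),R); st()
for cam in ["top","wrist","scene"]:
    p,d=viewer.read_camera(cam); cv2.imwrite(f"pics/{cam}3.png",p[:,:,::-1])
    for n in ["battery","rear_lip","bar_grip"]: print(cam,n,[(C(r["at"]),round(r["score"],2)) for r in tip_of(cam,n)[:2]])
E
```

```text
14.64 [0.0013 0.1236 0.2006] [ 0.7 -0.7  0. ] 0.0 0.0
top battery [(array([0.0029, 0.0042, 0.0069]), 0.57), (array([ 0.059 , -0.0508,  0.0616]), 0.19)]
top rear_lip [(array([-0.0019,  0.0641,  0.0213]), 0.6)]
top bar_grip [(array([ 0.0913, -0.0537,  0.1899]), 0.88)]
wrist battery [(array([-0.0867,  0.2024,  0.0018]), 0.89), (array([0.0068, 0.0001, 0.0073]), 0.76)]
wrist rear_lip [(array([-0.0038,  0.0665,  0.0168]), 0.68)]
wrist bar_grip [(array([ 0.0914, -0.0528,  0.1925]), 0.6)]
scene battery [(array([0.0057, 0.0012, 0.007 ]), 0.91), (array([-0.0836,  0.1997, -0.0032]), 0.61)]
scene rear_lip [(array([0.0003, 0.0636, 0.0172]), 0.78)]
scene bar_grip [(array([ 0.0903, -0.0554,  0.1893]), 0.76)]
```

View pics/wrist3.png

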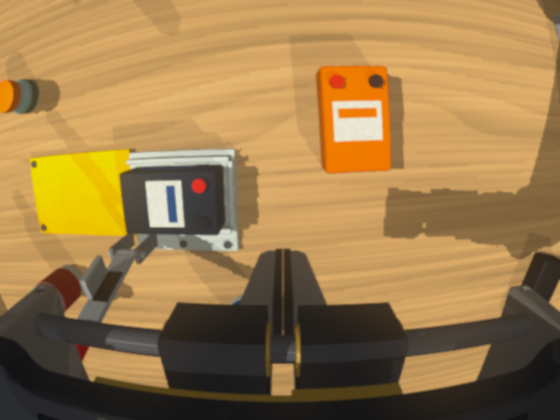

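The wrist view shows the bar folded back at (105,280) and the battery still in the channel at (172,200). The space behind the lip, near (245,200), is clear for the closed fingers. The bar angle is about 1.82 rad by the networks. I'll push in stages.

```bash
python3 - <<'E'
from h import *
env.movel(W(.002,.115,.030),R,rate=.15); st()
for y in [.085,.06,.03,0,-.03,-.05]:
    env.movel(W(.002,y,.030),R,rate=.07); st()
for cam in ["top","scene"]:
    p,d=viewer.read_camera(cam); cv2.imwrite(f"pics/{cam}4.png",p[:,:,::-1])
    for n in ["battery"]: print(cam,n,[(C(r["at"]),round(r["score"],2)) for r in tip_of(cam,n)[:2]])
a=cv2.imread("pics/top4.png")[150:310,200:420];cv2.imwrite("pics/top4c.png",cv2.resize(a,None,fx=3.5,fy=3.5))
E
```

```text
16.52 [0.0027 0.1153 0.0308] [0.1 0.4 1.1] -0.0 0.0
17.1 [0.0021 0.0847 0.0301] [-0.2  0.3 -0.9] 0.0007 0.0
17.61 [0.002  0.0591 0.03  ] [0.6 0.6 0.3] 0.0004 0.0
18.18 [0.0021 0.0291 0.03  ] [-0.7  0.1 -0. ] 0.0007 0.0
18.76 [ 0.002  -0.0009  0.03  ] [-0.4  1.1  0.4] 0.0005 0.0
19.33 [ 0.0021 -0.0309  0.03  ] [ 0.4 -0.3  0.6] 0.0005 0.0
19.77 [ 0.002  -0.0508  0.03  ] [ 0.2  0.2 -0.2] 0.0004 0.0
top battery [(array([ 0.1641,  0.0789, -0.001 ]), 0.74), (array([-0.0851,  0.1985, -0.0025]), 0.68)]
scene battery [(array([-0.0859,  0.2001, -0.0008]), 0.82), (array([ 0.0037, -0.1207,  0.0097]), 0.76)]
```

View pics/scene4.png

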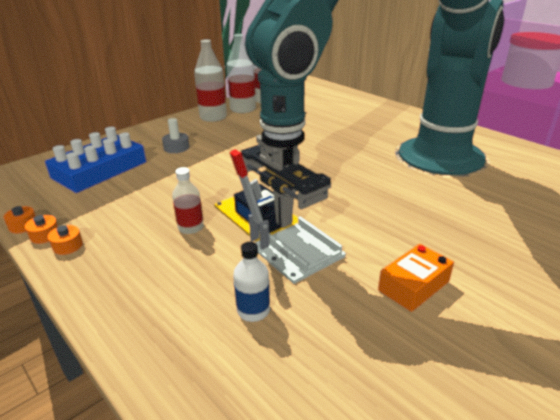

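The scene view shows the channel empty at (305,250) and the battery on the pad at (262,205), with the bar still open at (245,190). About 24 mm more will centre it; then I back out and look.

```bash
python3 - <<'E'
from h import *
env.movel(W(.002,-.075,.030),R,rate=.06); st()
env.movel(W(.002,-.03,.030),R,rate=.12)
env.movel(W(.002,.10,.030),R,rate=.2)
env.movel(W(0,.12,.25),R,rate=.2); st()
for cam in ["top","scene","wrist"]:
    p,d=viewer.read_camera(cam); cv2.imwrite(f"pics/{cam}5.png",p[:,:,::-1])
    for n in ["battery","bar_grip","additive_a","test_jar"]: print(cam,n,[(C(r["at"]),round(r["score"],2)) for r in tip_of(cam,n)[:2]])
a=cv2.imread("pics/top5.png")[110:340,200:420];cv2.imwrite("pics/top5c.png",cv2.resize(a,None,fx=2.5,fy=2.5))
E
```

```text
20.53 [ 0.002  -0.0761  0.03  ] [ 0.5 -0.1  0.3] 0.0008 0.0
23.12 [-0.0006  0.1195  0.2489] [-1.1 -0.8 -0.3] 0.0004 0.0
top battery [(array([ 0.0004, -0.1458,  0.0081]), 0.82)]
top bar_grip [(array([ 0.0888, -0.0536,  0.1838]), 0.72)]
top additive_a [(array([0.1632, 0.0791, 0.0007]), 0.91), (array([ 0.131 , -0.1978,  0.0005]), 0.84)]
top test_jar [(array([-0.1444, -0.2361,  0.0005]), 0.82), (array([ 0.0025, -0.1436,  0.006 ]), 0.38)]
scene battery [(array([-0.0852,  0.1972, -0.0008]), 0.86)]
scene bar_grip []
scene additive_a [(array([ 0.1304, -0.1943, -0.0007]), 0.85), (array([ 0.1621,  0.0721, -0.0043]), 0.7)]
scene test_jar [(array([-0.143 , -0.2289, -0.001 ]), 0.79)]
wrist battery [(array([-8.520e-02,  2.014e-01,  2.000e-04]), 0.86), (array([ 0.0082, -0.1474,  0.0082]), 0.84)]
wrist bar_grip [(array([ 0.0895, -0.0533,  0.1888]), 0.83)]
wrist additive_a [(array([ 0.1298, -0.2008,  0.0028]), 0.77), (array([ 0.1606,  0.079 , -0.0019]), 0.7)]
wrist test_jar [(array([-0.1425, -0.2368, -0.0004]), 0.89)]
```

View pics/top5c.png

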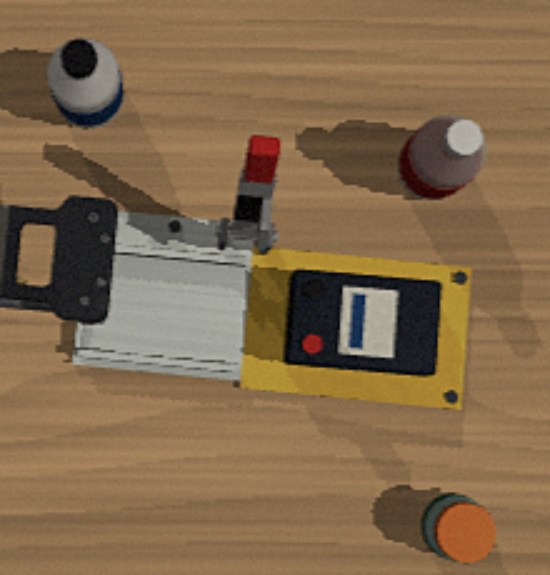

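The crop shows the battery lying straight and wholly on the pad at (363,322). The bar is folded back at (258,180), and the bottles and jar stand where they were.

```bash
python3 -c "
from h import *
print(workorder.finish_job())"
```

```text
the job is handed in; nothing more can be done
None
```

The job is handed in (no verdict was returned): the bar stands open at about 1.8 rad, the battery lies straight on the yellow pad about 146 mm from the channel's centre, and the bottles and jar stand where they were.

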